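Fish a module out of the gap in a bench supply

ROBOT

A 7-joint arm with a two-finger parallel gripper is mounted at the origin on a cart in front of the work surface, level with it; the furniture and walls round the work are solid. World frame = base frame: x ahead of the robot, y to its left, z up, the work surface at z = 0. Lengths are in m, angles in rad, forces in N, time in s.
With the tool pointing down it reaches from about 0.4 to 0.85 m from the base axis. Payload 10.4 kg.
Tool frame: the origin (TCP) lies on the centre line of the jaws, within the pads' length; the fingertips stand 14 mm ahead of it and the grasp point (between the pads) lies 5 mm behind it; z points along the fingers, y is the line along which they close (so a half turn about z gives the same grasp; the last joint's range is limited). The gripper opens to 87 mm and grips with 3 to 60 N. Pads are 19 mm wide; open, the fingers measure 117 mm over their backs; the gripper's body (75 mm by 190 mm) begins 51 mm behind the grasp point.
Start: joints at [-1.162, 0.332, -0.065, 1.46, 0.022, 1.35, -0.088], TCP at [0.262, 0.568, 0.237] pointing down, gripper open.
Joint ranges: [-2.6, 2.6], [-0.5, 2.12], [-1.47, 1.34], [0.16, 2.42], [-1.27, 4.41], [0.06, 2.06], [-2.6, 2.6]. Speed limits (rad/s): [2.22, 2.22, 2.79, 2.79, 3.14, 3.14, 3.14].

INTERFACE

Orientations are given as [roll, pitch, yaw] about the fixed x, y, z axes, in that order (R = Rz(yaw) Ry(pitch) Rx(roll)).
In Python, from station import get_obs, capture, sign_off gives the robot as it stands.
- The arm moves only by the tool jog_arm, never from a script. Its argument "commands" is a list of rows, each a list of 5 numbers: the finger opening in m, from 0 to 0.087, then the shift along the tool's x, y, z in parts of the range, where 1.0 means 0.8 m, then the turn about the tool's z in fractions of the full range, 1 being 2 rad. A call has 1 to 20 rows; each row is the pose to reach, as a shift and turn from the pose commanded when the call began, along the tool's axes at that moment; what a row does not reach only later rows make up. A row lasts 1/8 s, in which the tool goes at most 62.5 mm and 10.7 degrees, less where a joint would pass 70% of its speed; a pose out of reach is approached as far as the arm can. A call with a gripper value outside its range is refused whole. The fingers move at their own pace and stop on an object; "newtons" is the grip in N (left out, the last holds). Time passes only in rows, so rows that repeat a pose let the fingers close. It gives the time, the measured TCP pose, the force, the opening and the grip force at its end, in the units of the state.
- get_obs(): the state, without advancing time (a new reading comes with each control period).
- capture(name): name is "scene" or "side" or "wrist"; returns a dict with "frame" (400x640x3 uint8, red, green, blue), "intrinsics" (3x3 intrinsics, pixels), "rvec" (rotation vector, rad) and "tvec" (3), from world to camera coordinates, as OpenCV has them. Camera axes: x right, y down, z forward; pixel columns grow to the right and rows downward; lengths in m; the calibration is good to about 2 mm. A picture is of the moment at which its call begins. There is no depth.
- sign_off(): hands the job in; it is judged then, once.
The state is a dict: "clock": time; "qpos": joint angles; "joint_velocities": joint speeds; "joint_torque": joint torques, N m; "eef_pos": TCP position; "tool_rot": TCP orientation; "wrist_force": force on the tool from outside, world axes, zero at the start; "torque": the same for the moment, N m; "finger_gap": finger opening in m; "grip_force": force on a finger pad.
Only numpy, scipy, OpenCV 4.12 (cv2) and the standard library are available. Lean on these libraries where they do the work, as an engineer would, in place of code of your own. Each camera call takes 0.05 s, during which the arm holds its last target. There are 200 camera calls.

TASK

The flat blue plug-in module has slid to the back of the narrow gap in the grey bench supply, partly under the cross-piece. Take the orange-handled bent rod from its stand, reach in with its rubber foot, press on the module only lightly (its lid cracks under a hard push) and draw it out along the gap until all of it lies flat on the worktop a finger's width or so in front of the supply, then stand the rod upright in its stand again, the same way round. Never touch the module with the gripper, do not push hard against the supply, and leave the tin, the glue tube and the solder reel where they are.

Things in the scene. Friction and masses are not known exactly. Their poses are not given: they have to be found in the camera images.
- supply: Grey bench supply, fixed, 140 mm deep (x), 186 wide (y), 85 high: two 72 mm wide housings with a straight 42 mm gap between them along its x axis, open above and at the front. Origin on the worktop under its centre; -x points out of the gap's open front; fronts at x = -70 mm, knobs stand out 11 mm more, 30 mm and more from y = 0. A panel closes the gap at the rear, inner face x = +62 mm
- gap_mouth (a point): Middle of the gap's front opening, on the worktop (x = -70 mm in the supply's frame, same axes). The gap's floor is a grey liner, flat from x = -25 to +62 mm (supply's frame), its top 2 to 9 mm above the worktop (differs each time, not measured), sloping down to the worktop between x = -25 and -65 mm
- cross_piece (a point): Front edge of the fixed cross-piece that bridges the gap, middle of its underside: x = -5 mm, 46 mm above the worktop, in the supply's frame. It runs from there to the rear panel and is 10 mm thick
- module: Flat blue plastic module 72 x 34 x 9 mm (x, y, z), about 40 g, brass contacts at its -x end; origin at the centre of its underside, z up. Starts flat on the liner, lengthwise in the gap, -x end to the front, 4 to 14 mm from the rear panel. The rubber foot grips its top far better than it slides on liner or worktop: pressing with 3 to 6 N is plenty; over 15 N cracks it
- rod: Bent rod, about 120 g, upright: orange square grip 22 x 22 mm, 95 to 155 mm above the sole, 8 mm shank, at the bottom a heel (x -10 to +12 mm, 14 mm wide, 13 high) and a foot, a springy steel bar, with a black rubber pad under its end. Origin at the sole (underside of heel and pad) under the grip's axis; x along the foot to the toe, z up. Starts upright in the stand, free to be lifted out
- rod_toe (a point): Toe of the rod: front end of the rubber pad's underside, x = +62 mm in the rod's frame. The pad runs from x = 44 to 62 mm, is 14 mm wide and hangs 5.5 mm below the 7 mm thick bar; both together are 12.5 mm high. The foot gives about 1 mm for 5 N at the pad
- stand: Aluminium holder for the rod, fixed: open-topped slim box, inside 84 x 22 mm (x, y), walls 4 mm, 60 mm high, on a 120 x 60 x 3 mm plate. Origin on the worktop under its centre. The rod stands in it with its foot along the stand's x axis and its origin at x = -26 mm, y = 0, sole on the inner floor
- stand_floor (a point): Centre of the stand's inner floor, 4 mm above the worktop
- flux_tin: Small open tin, 44 mm across, 19 mm high, loose bystander; origin at the centre of its underside
- glue_red: Red tube with yellow cap lying flat, 103 x 27 x 20 mm, loose bystander; origin at the centre of its underside, x along the tube
- solder_spool: Reel of solder wire standing on its flange, 53 mm across, 36 mm high, loose bystander; origin at the centre of its underside

How it is judged:
By the outcome, as a careful person would: the job done as asked, in the order asked, and still so for the second after the job is handed in, with the robot touching nothing.
It also fails if it takes over 72 s, if anything falls off the work surface, if the arm or the gripper's body presses on something with over 40 N, if the wrist force passes 120 N, or if a joint passes its speed limit or range.

## Working session

There is one attempt and no reset: what is moved stays moved. The work goes in short steps, Python scripts to look and compute and a tool call to move; the robot and the scene stay as the last step left them, time stands still between calls to the robot, and variables do not carry over. Pictures are saved under pics/ and viewed, at most 13 in all, crops included, and the job is handed in when it is done.

Besides the shell and the picture viewer there is one more tool, called after "Emit:" by a JSON object that holds its "fn" and its "kwargs", one argument or row to a line. jog_arm: Moves the arm, as the interface text tells. Its arguments: {"type":"object","properties":{"commands":{"type":"array","items":{"type":"array","items":{"type":"number"}}},"newtons":{"type":"number"}},"required":["commands"]}

```bash
mkdir -p pics; python3 - <<'E'
from station import get_obs,capture
import cv2,numpy as np
o=get_obs();print({k:np.round(v,3).tolist() for k,v in o.items()})
for n in ["scene","side"]:
    c=capture(n);cv2.imwrite(f"pics/{n}0.png",cv2.cvtColor(c["frame"],cv2.COLOR_RGB2BGR))
    R=cv2.Rodrigues(np.array(c["rvec"]))[0];print(n,c["intrinsics"],-R.T@np.array(c["tvec"]).ravel())
E
```

```text
{'clock': 0.0, 'qpos': [-1.162, 0.333, -0.065, 1.461, 0.022, 1.35, -0.088], 'joint_velocities': [0.0, -0.001, -0.001, -0.002, -0.001, 0.003, -0.001], 'joint_torque': [-0.001, -62.327, 0.024, -38.99, -0.061, 0.04, 0.0], 'eef_pos': [0.261, 0.567, 0.236], 'tool_rot': [-3.14, 0.0, 2.71], 'wrist_force': [0.007, -0.383, -0.3], 'torque': [0.0, 0.038, -0.004], 'grip_force': 0.0, 'finger_gap': 0.087}
scene [[453.77062198   0.         325.80641563]
 [  0.         453.77062198 199.92285909]
 [  0.           0.           1.        ]] [-0.11245025 -0.25468529  0.99827845]
side [[472.68393026   0.         320.50126881]
 [  0.         472.68393026 197.64048267]
 [  0.           0.           1.        ]] [-0.69355283 -0.0468058   0.67293022]
```

View pics/scene0.png

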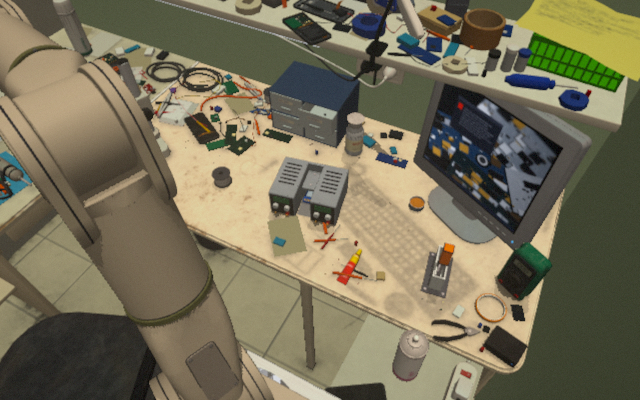

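View pics/side0.png

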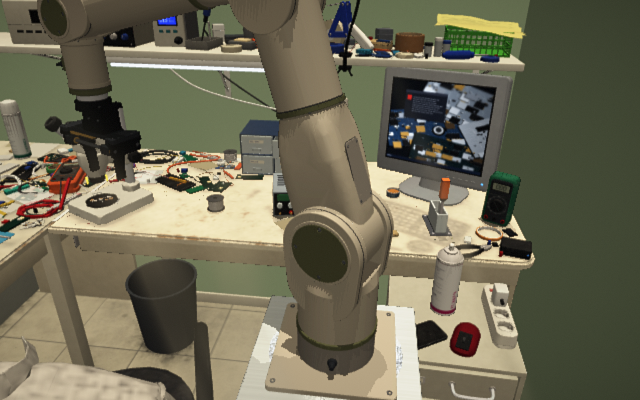

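The scene view shows the supply at about (310,190), the stand and orange grip at (438,270)/(447,252), the tin at (416,203), the glue at (350,268) and the reel at (221,177). In the side view the arm hides most of the supply, but the stand is visible at (437,215). I'll zoom in on the supply and stand.

```bash
python3 - <<'E'
import cv2,numpy as np
a=cv2.imread("pics/scene0.png");b=cv2.imread("pics/side0.png")
A=cv2.resize(a[145:235,258:358],None,fx=5,fy=5,interpolation=cv2.INTER_CUBIC)  #500x450
B=cv2.resize(a[235:305,415:475],None,fx=5,fy=5,interpolation=cv2.INTER_CUBIC) #300x350
out=np.zeros((600,800,3),np.uint8);out[:450,:500]=A;out[:350,500:800]=B
C=cv2.resize(b[170:240,420:460],None,fx=3.5,fy=3.5,interpolation=cv2.INTER_CUBIC);out[352:352+C.shape[0],520:520+C.shape[1]]=C
cv2.imwrite("pics/crop1.png",out)
E
```

```text
(no output)
```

View pics/crop1.png

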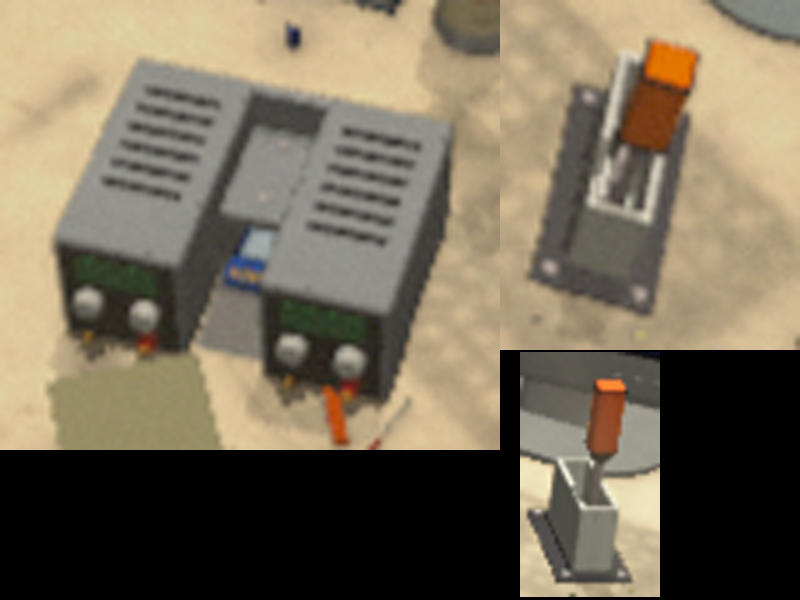

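The crop shows the module's front end, blue with brass contacts, at crop (250,265) in the gap. The supply's top corners are at (140,60), (452,123), (385,312) and (57,240). The stand's plate corners are at (575,85), (690,115), (652,312) and (530,277), and the grip's top centre is at (672,62).

```bash
cat > h.py <<'E'
import cv2,numpy as np
from station import get_obs,capture
def cam(n,save=None):
    c=capture(n);c["R"]=cv2.Rodrigues(np.array(c["rvec"],float))[0];c["t"]=np.array(c["tvec"],float).ravel();c["K"]=np.array(c["intrinsics"])
    c["bgr"]=cv2.cvtColor(c["frame"],cv2.COLOR_RGB2BGR)
    if save: cv2.imwrite(save,c["bgr"])
    return c
def ray(c,p):
    p=np.atleast_2d(np.array(p,float));d=np.c_[p,np.ones(len(p))]@np.linalg.inv(c["K"]).T@c["R"]
    return -c["R"].T@c["t"],d
def plane(c,p,z):
    o,d=ray(c,p);return o+d*((z-o[2])/d[:,2])[:,None]
def proj(c,X): return cv2.projectPoints(np.array(X,float).reshape(-1,1,3),np.array(c["rvec"],float),c["t"],c["K"],None)[0].reshape(-1,2)
def fit(loc,w):
    """2D rigid fit world=R(yaw)loc+t"""
    loc=np.array(loc,float);w=np.array(w)[:,:2];a=loc-loc.mean(0);b=w-w.mean(0)
    y=np.arctan2((a[:,0]*b[:,1]-a[:,1]*b[:,0]).sum(),(a*b).sum());R=np.array([[np.cos(y),-np.sin(y)],[np.sin(y),np.cos(y)]])
    t=w.mean(0)-R@loc.mean(0);return y,t,np.linalg.norm(loc@R.T+t-w,axis=1)
E
python3 - <<'E'
from h import *
np.set_printoptions(precision=4,suppress=True)
c=cam("scene")
f=lambda P,x0,y0:[(x0+(u+.5)/5-.5,y0+(v+.5)/5-.5) for u,v in P]
s=plane(c,f([(140,60),(452,123),(385,312),(57,240)],258,145),.085)
print(s);y,t,r=fit([(.07,.093),(.07,-.093),(-.07,-.093),(-.07,.093)],s);print("supply",y,t,r)
p=plane(c,f([(75,85),(190,115),(152,312),(30,277)],415,235),.003);print(p)
print("stand",fit([(.06,.03),(.06,-.03),(-.06,-.03),(-.06,.03)],p))
print("grip",plane(c,f([(172,62)],415,235),.159), plane(c,f([(147,40),(199,46),(190,88),(142,76)],415,235),.159))
print("module front", plane(c,f([(228,280),(265,290)],258,145),.012))
print("rim",plane(c,f([(125,50),(158,218),(90,205)],415,235),.062))
E
```

```text
[[0.6386 0.252  0.085 ]
 [0.6747 0.0752 0.085 ]
 [0.5396 0.0496 0.085 ]
 [0.5043 0.2244 0.085 ]]
supply 0.19858923959165203 [0.5893 0.1503] [0.0034 0.0028 0.0043 0.0039]
[[ 0.5782 -0.2072  0.003 ]
 [ 0.5877 -0.2656  0.003 ]
 [ 0.4717 -0.2821  0.003 ]
 [ 0.4627 -0.2235  0.003 ]]
stand (np.float64(0.14393027283934695), array([ 0.5251, -0.2446]), array([0.0021, 0.0011, 0.0018, 0.0013]))
grip [[ 0.5008 -0.2488  0.159 ]] [[ 0.507  -0.2354  0.159 ]
 [ 0.5144 -0.2569  0.159 ]
 [ 0.4913 -0.2598  0.159 ]
 [ 0.4878 -0.2392  0.159 ]]
module front [[0.5721 0.1622 0.012 ]
 [0.5752 0.1404 0.012 ]]
rim [[ 0.568  -0.2253  0.062 ]
 [ 0.4849 -0.2683  0.062 ]
 [ 0.477  -0.2378  0.062 ]]
```

```bash
cat >> h.py <<'E'
from scipy.spatial.transform import Rotation as Ro
def tool(pts,o=None):
    "world points -> shift in tool axes from present pose"
    o=o or get_obs();R=Ro.from_euler("xyz",o["tool_rot"]).as_matrix()
    return (np.array(pts)-np.array(o["eef_pos"]))@R
E
python3 - <<'E'
from h import *
np.set_printoptions(precision=4,suppress=True)
c=cam("scene")
print("monitor base, tin, glue, spool",plane(c,[(430,190),(432,220),(490,243),(416,203),(350,268),(340,282),(360,252),(221,177)],[0.0]))
print(tool([(.40,.42,.26),(.50,.15,.26),(.50,-.249,.26),(.50,-.249,.125)]))
E
```

```text
monitor base, tin, glue, spool [[ 0.7817 -0.1399  0.    ]
 [ 0.681  -0.1797  0.    ]
 [ 0.6783 -0.3401  0.    ]
 [ 0.7176 -0.1203  0.    ]
 [ 0.442  -0.0436  0.    ]
 [ 0.3947 -0.0384 -0.    ]
 [ 0.497  -0.0465  0.    ]
 [ 0.5487  0.4267  0.    ]]
[[-0.1875 -0.076  -0.0239]
 [-0.3914 -0.2793 -0.0237]
 [-0.5583 -0.6417 -0.0234]
 [-0.5583 -0.6416  0.1116]]
```

Units first: shifts go in shares of 0.8 m and turns go in shares of 2 rad. So -0.642 m / 0.8 = -0.8025, -0.076 m / 0.8 = -0.095, 0.99 rad / 2 = 0.495.

Emit:
{"fn": "jog_arm", "kwargs": {
  "commands": [
    [0.087,-0.075,-0.025,-0.03,0.05],
    [0.087,-0.15,-0.0625,-0.03,0.1],
    [0.087,-0.2338,-0.095,-0.03,0.15],
    [0.087,-0.2875,-0.15,-0.03,0.2],
    [0.087,-0.3375,-0.2,-0.03,0.25],
    [0.087,-0.3875,-0.25,-0.03,0.3],
    [0.087,-0.4375,-0.3,-0.03,0.35],
    [0.087,-0.4888,-0.3488,-0.03,0.4],
    [0.087,-0.5188,-0.4125,-0.03,0.45],
    [0.087,-0.55,-0.475,-0.03,0.495],
    [0.087,-0.5788,-0.5375,-0.03,0.495],
    [0.087,-0.6075,-0.6,-0.03,0.495],
    [0.087,-0.635,-0.6625,-0.03,0.495],
    [0.087,-0.6625,-0.725,-0.03,0.495],
    [0.087,-0.6875,-0.775,-0.03,0.495],
    [0.087,-0.6975,-0.8025,-0.03,0.495],
    [0.087,-0.6975,-0.8025,-0.03,0.495],
    [0.087,-0.6975,-0.8025,-0.03,0.495]
  ]
}}

```text
clock: 2.45
eef_pos: [0.4999, -0.2479, 0.2603]
tool_rot: [-3.141, -0.001, 1.721]
wrist_force: [1.0, 0.4, 0.5]
finger_gap: 0.0867
grip_force: 0.0
```

```bash
python3 - <<'E'
from h import *
np.set_printoptions(precision=4,suppress=True)
o=get_obs();print({k:np.round(v,4).tolist() for k,v in o.items()})
c=cam("side","pics/side1.png");s=cam("scene","pics/scene1.png")
x=cam("wrist","pics/wrist1.png")
out=np.zeros((600,800,3),np.uint8);out[:400,:640]=x["bgr"];out[400:600,:200]=cv2.resize(c["bgr"][140:240,400:500],(200,200));out[400:600,210:530]=s["bgr"][120:320,230:550]
cv2.imwrite("pics/comb1.png",out)
print(tool([(.50,-.249,.125)],o))
E
```

```text
{'clock': 2.45, 'qpos': [-0.2173, 0.189, 0.6862, 1.638, -0.1226, 1.3587, 0.6361], 'joint_velocities': [-0.0129, -0.0052, -0.0077, -0.0004, -0.0004, 0.001, 0.0023], 'joint_torque': [1.2702, -41.4704, 6.0549, -38.8241, 0.0833, 0.0631, 0.0339], 'eef_pos': [0.4999, -0.2479, 0.2603], 'tool_rot': [-3.1415, -0.0007, 1.7208], 'wrist_force': [0.9834, 0.3618, 0.5264], 'torque': [-0.0785, 0.0432, -0.0094], 'grip_force': 0.0, 'finger_gap': 0.0867}
[[-0.0012 -0.0001  0.1353]]
```

View pics/comb1.png

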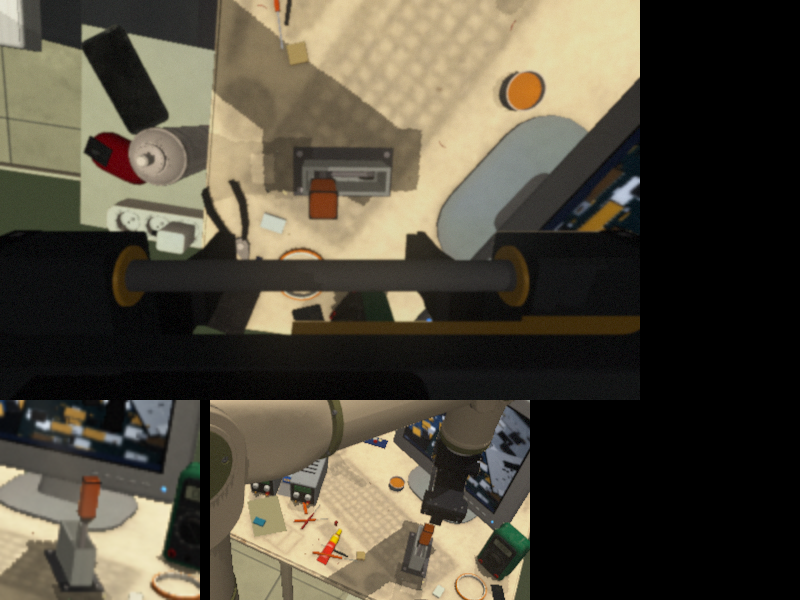

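The wrist view shows the rod's grip at (323,200) and the foot running towards +x (right in the image) inside the stand. The stand lines up with the tool axes. I'll check the grip's position from this view.

```bash
python3 - <<'E'
from h import *
np.set_printoptions(precision=4,suppress=True)
x=cam("wrist");im=x["bgr"];h=cv2.cvtColor(im,cv2.COLOR_BGR2HSV)
m=cv2.inRange(h,(3,150,60),(14,255,255));m[:160]=0;m[230:]=0;m[:,:290]=0;m[:,360:]=0
ys,xs=np.nonzero(m);print(xs.min(),xs.max(),ys.min(),ys.max())
g=cv2.cvtColor(im,cv2.COLOR_BGR2GRAY)
print(g[176:224,323])
print("grip corners",plane(x,[(xs.min(),ys.max()),(xs.max()+1,ys.max()+1),(xs.max()+1,ys.max()-24)],.159))
# stand plate corners
P=[(293,147),(393,149),(391.5,194)]
print(plane(x,P,.003))
g2=cv2.resize(im[135:230,280:410],None,fx=6,fy=6,interpolation=cv2.INTER_CUBIC);cv2.imwrite("pics/w2.png",g2)
E
```

```text
310 336 179 217
[ 58  56  49  56  53  57  60  60  58  57  59  61  55  56  50  44  51  64
  72  74  73  78  74  75  73  73  75  75  75  74  74  75  72  73  75  75
  76  76  74  75  72  70  86 126 157 168 172 173]
grip corners [[ 0.4932 -0.2569  0.159 ]
 [ 0.5139 -0.2546  0.159 ]
 [ 0.5106 -0.2351  0.159 ]]
[[ 0.4631 -0.2226  0.003 ]
 [ 0.5811 -0.207   0.003 ]
 [ 0.5905 -0.2613  0.003 ]]
```

View pics/w2.png

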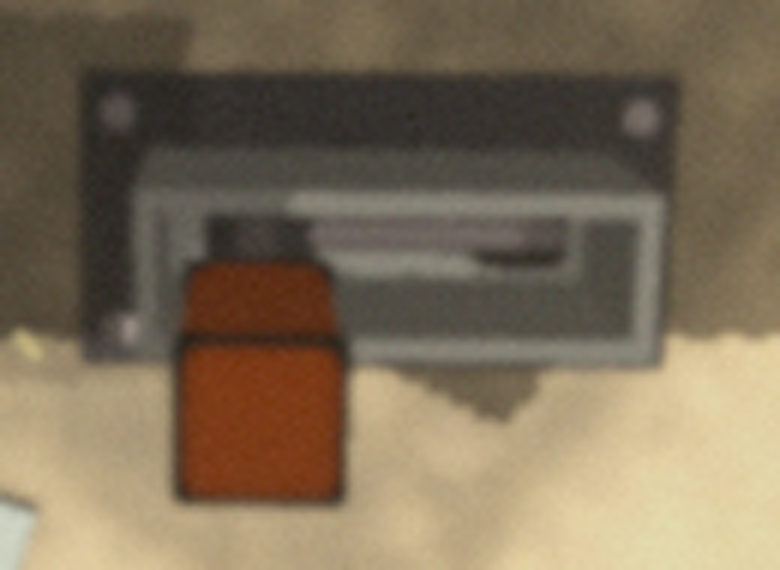

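The grip's top face is centred at about (323,205) in the frame, which puts its axis at (0.501,-0.248), directly under the TCP. The jaw line matches the stand's yaw. Next I descend and grip.

To row units: 0.135 m / 0.8 = 0.1688, 0.125 m / 0.8 = 0.1563.

Emit:
{"fn": "jog_arm", "kwargs": {
  "commands": [
    [0.087,0,0,0.05,0],
    [0.087,0,0,0.1,0],
    [0.087,0,0,0.1375,0],
    [0.087,0,0,0.1563,0],
    [0.087,0,0,0.1688,0],
    [0.087,0,0,0.1688,0],
    [0.015,0,0,0.1688,0],
    [0.015,0,0,0.1688,0],
    [0.015,0,0,0.1688,0],
    [0.015,0,0,0.1688,0],
    [0.015,0,0,0.1688,0],
    [0.015,0,0,0.1688,0],
    [0.015,0,0,0.1688,0],
    [0.015,0,0,0.1688,0]
  ],
  "newtons": 40
}}

```text
clock: 4.4
eef_pos: [0.4996, -0.2489, 0.1254]
tool_rot: [-3.141, -0.0, 1.72]
wrist_force: [0.2, 0.5, -0.3]
finger_gap: 0.0221
grip_force: 40.0
```

To row units: 0.22 m / 0.8 = 0.275, 0.15 m / 0.8 = 0.1875, -0.05 rad / 2 = -0.025.

Emit:
{"fn": "jog_arm", "kwargs": {
  "commands": [
    [0.015,0,0,-0.025,0],
    [0.015,0,0,-0.0625,0],
    [0.015,0,0,-0.1125,0],
    [0.015,0,0,-0.1625,0],
    [0.015,0.0625,-0.0125,-0.1625,0],
    [0.015,0.125,-0.025,-0.1625,-0.01],
    [0.015,0.1875,-0.0375,-0.1625,-0.025],
    [0.015,0.2375,-0.0375,-0.1625,-0.025],
    [0.015,0.275,-0.0375,-0.1625,-0.025],
    [0.015,0.275,-0.0375,-0.1625,-0.025],
    [0.015,0.275,-0.0375,-0.1625,-0.025],
    [0.015,0.275,-0.0375,-0.1625,-0.025]
  ]
}}

```text
clock: 5.9
eef_pos: [0.4374, -0.0368, 0.2555]
tool_rot: [-3.141, 0.0, 1.768]
wrist_force: [0.0, 0.4, -0.7]
finger_gap: 0.022
grip_force: 40.0
```

```bash
python3 - <<'E'
from h import *
np.set_printoptions(precision=4,suppress=True)
o=get_obs();print({k:np.round(o[k],4).tolist() for k in ("clock","qpos","eef_pos","tool_rot","wrist_force","torque")})
x=cam("wrist","pics/wrist2.png");s=cam("scene","pics/scene2.png")
out=np.zeros((600,640,3),np.uint8);out[:400]=x["bgr"];out[400:600,:320]=s["bgr"][120:320,230:550]
cv2.imwrite("pics/comb2.png",out)
E
```

```text
{'clock': 5.9, 'qpos': [-0.5069, -0.131, 0.451, 1.912, 0.0585, 1.3481, 0.1251], 'eef_pos': [0.4374, -0.0368, 0.2555], 'tool_rot': [-3.1415, 0.0, 1.7681], 'wrist_force': [0.0129, 0.4206, -0.6804], 'torque': [-0.0864, 0.0196, 0.0167]}
```

View pics/comb2.png

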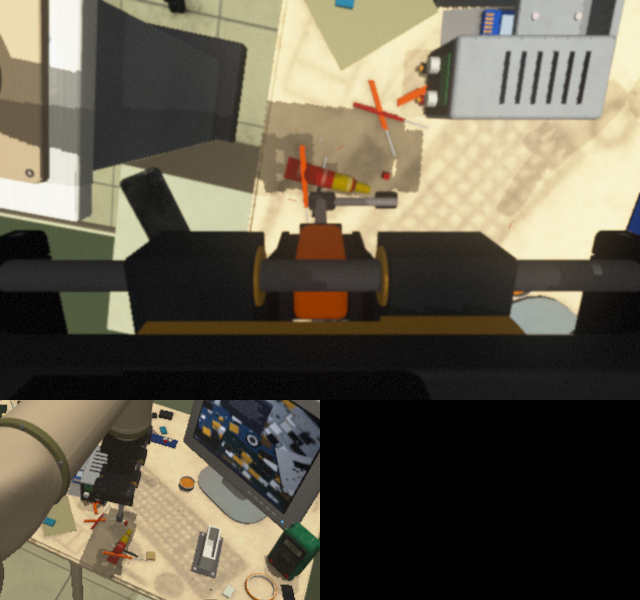

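The wrist view shows the rod held upright with its foot (toe at (395,200)) level and along the tool's y axis. The supply is at top right, with the module's contact end at (485,22). I'll move 80 mm closer and measure the gap and module.

To row units: 0.08 m / 0.8 = 0.1, 0.06 m / 0.8 = 0.075.

Emit:
{"fn": "jog_arm", "kwargs": {
  "commands": [
    [0.015,0.0375,0,0,0],
    [0.015,0.075,0,0,0],
    [0.015,0.1,0,0,0],
    [0.015,0.1,0,0,0],
    [0.015,0.1,0,0,0]
  ]
}}

```text
clock: 6.62
eef_pos: [0.4218, 0.0415, 0.2555]
tool_rot: [-3.142, 0.0, 1.769]
wrist_force: [0.5, -0.5, -0.7]
finger_gap: 0.0219
grip_force: 40.0
```

```bash
python3 - <<'E'
from h import *
np.set_printoptions(precision=4,suppress=True)
o=get_obs();print({k:np.round(o[k],4).tolist() for k in ("clock","eef_pos","tool_rot","wrist_force")})
x=cam("wrist","pics/wrist3.png")
im=x["bgr"][0:200,360:640]
cv2.imwrite("pics/w3.png",cv2.resize(im,None,fx=2.8,fy=2.8,interpolation=cv2.INTER_CUBIC))
E
```

```text
{'clock': 6.625, 'eef_pos': [0.4218, 0.0415, 0.2555], 'tool_rot': [-3.1416, 0.0001, 1.7686], 'wrist_force': [0.4974, -0.4845, -0.6695]}
```

View pics/w3.png

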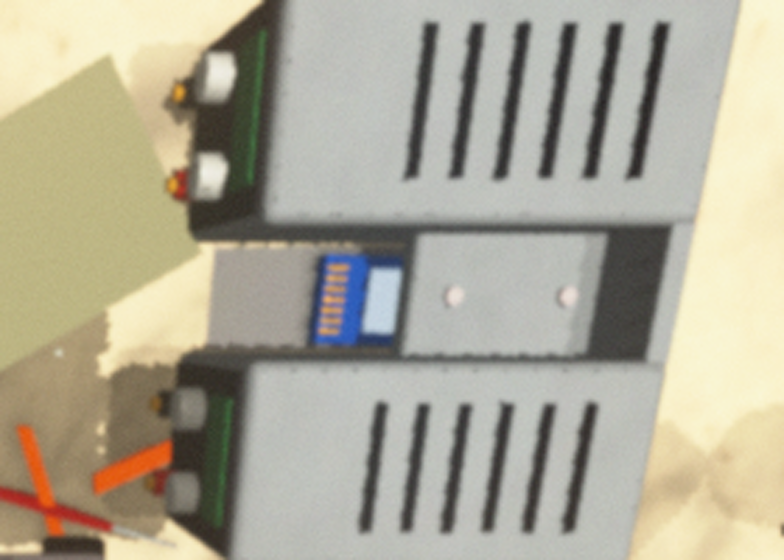

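The crop shows the gap clearly. Housing inner top edges run (262,223)-(692,220) and (247,362)-(662,363), and the module's front end is at (322,256)-(312,343).

```bash
python3 - <<'E'
from h import *
np.set_printoptions(precision=4,suppress=True)
x=cam("wrist")
f=lambda P:[(360+(u+.5)/2.8-.5,(v+.5)/2.8-.5) for u,v in P]
w=plane(x,f([(262,223),(692,220),(662,363),(247,362)]),.085)
y,t,r=fit([(-.07,.021),(.07,.021),(.07,-.021),(-.07,-.021)],w);print(w,y,t,r)
R=lambda a:np.array([[np.cos(a),-np.sin(a)],[np.sin(a),np.cos(a)]])
loc=lambda p:(p[:,:2]-t)@R(y)
for z in (.011,.016,.020):print(z,loc(plane(x,f([(325,254),(313,345),(367,258),(362,344)]),z)))
print("crossfront",loc(plane(x,f([(412,232),(402,354)]),.056)))
print("liner front",loc(plane(x,f([(215,250),(208,345)]),0.0)))
E
```

```text
[[0.518  0.1609 0.085 ]
 [0.6514 0.1885 0.085 ]
 [0.6598 0.1449 0.085 ]
 [0.5259 0.1185 0.085 ]] 0.19802524091001522 [0.5888 0.1532] [0.0022 0.0021 0.0023 0.0016]
0.011 [[-0.0144  0.0166]
 [-0.0152 -0.0183]
 [ 0.0023  0.0151]
 [ 0.0045 -0.018 ]]
0.016 [[-0.0166  0.0163]
 [-0.0174 -0.0182]
 [-0.0001  0.0148]
 [ 0.0021 -0.0178]]
0.02 [[-0.0183  0.0161]
 [-0.0191 -0.0181]
 [-0.002   0.0146]
 [ 0.0001 -0.0177]]
crossfront [[-0.0047  0.0211]
 [-0.0026 -0.0202]]
liner front [[-0.0543  0.0189]
 [-0.054  -0.0186]]
```

```bash
python3 - <<'E'
from h import *
np.set_printoptions(precision=4,suppress=True)
w=lambda s,z:(.589+.9805*s+.0002,.1525+.1967*s-.001,z)
print(tool([w(-.075,.2555),w(-.075,.1484),w(-.033,.1484),w(-.176,.14)]))
E
```

```text
[[0.075  0.1108 0.    ]
 [0.075  0.1108 0.1071]
 [0.075  0.1528 0.1071]
 [0.0749 0.0098 0.1155]]
```

To row units: 0.111 m / 0.8 = 0.1388, 0.085 m / 0.8 = 0.1063.

Emit:
{"fn": "jog_arm", "kwargs": {
  "commands": [
    [0.015,0.0375,0.0375,0,0],
    [0.015,0.075,0.0875,0,0],
    [0.015,0.0938,0.1388,0,0],
    [0.015,0.0938,0.1388,0,0],
    [0.015,0.0938,0.1388,0,0],
    [0.015,0.0938,0.1388,0.0375,0],
    [0.015,0.0938,0.1388,0.075,0],
    [0.015,0.0938,0.1388,0.1063,0],
    [0.015,0.0938,0.1388,0.1338,0],
    [0.015,0.0938,0.1388,0.1338,0],
    [0.015,0.0938,0.1388,0.1338,0]
  ]
}}

```text
clock: 8.1
eef_pos: [0.5158, 0.1377, 0.1498]
tool_rot: [3.14, -0.001, 1.769]
wrist_force: [0.2, 0.4, -1.0]
finger_gap: 0.0221
grip_force: 40.0
```

```bash
python3 - <<'E'
from h import *
o=get_obs();print({k:np.round(o[k],4).tolist() for k in ("clock","eef_pos","tool_rot","wrist_force")})
x=cam("wrist","pics/wrist4.png");s=cam("scene","pics/scene4.png");d=cam("side","pics/side4.png")
out=np.zeros((600,640,3),np.uint8);out[:260]=x["bgr"][:260];out[270:590,:320]=cv2.resize(s["bgr"][145:235,258:358],(320,320));out[270:590,320:]=cv2.resize(d["bgr"][150:230,240:320],(320,320))
cv2.imwrite("pics/comb4.png",out)
E
```

```text
{'clock': 8.1, 'eef_pos': [0.5158, 0.1377, 0.1498], 'tool_rot': [3.14, -0.0005, 1.7691], 'wrist_force': [0.1949, 0.4054, -0.9733]}
```

View pics/comb4.png

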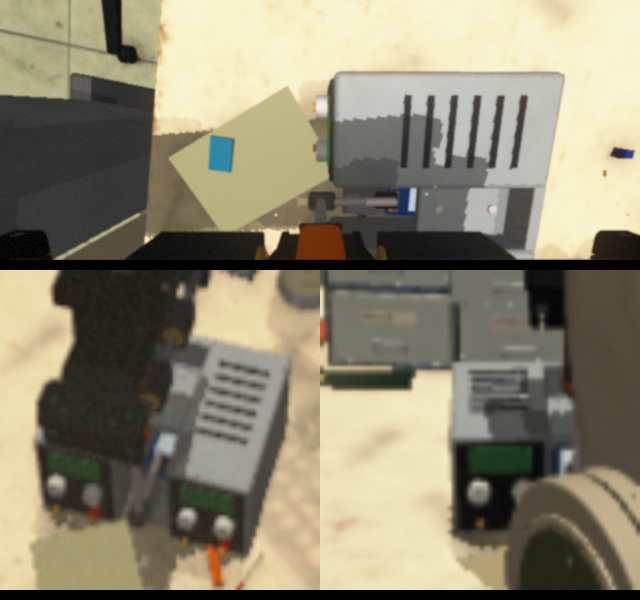

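The foot is in the gap, in the wrist view from heel (320,200) to toe (393,203), over the module's front end. Next I slide it in under the cross-piece.

To row units: 0.042 m / 0.8 = 0.0525, 0.001 m / 0.8 = 0.0013.

Emit:
{"fn": "jog_arm", "kwargs": {
  "commands": [
    [0.015,0,0.0125,0.0013,0],
    [0.015,0,0.025,0.0013,0],
    [0.015,0,0.0375,0.0013,0],
    [0.015,0,0.0525,0.0013,0],
    [0.015,0,0.0525,0.0013,0],
    [0.015,0,0.0525,0.0013,0],
    [0.015,0,0.0525,0.0013,0]
  ]
}}

```text
clock: 9.12
eef_pos: [0.5564, 0.1463, 0.1476]
tool_rot: [-3.141, -0.0, 1.77]
wrist_force: [-0.1, -0.5, -1.3]
finger_gap: 0.0216
grip_force: 40.0
```

To row units: 0.007 m / 0.8 = 0.0088, 0.006 m / 0.8 = 0.0075.

Emit:
{"fn": "jog_arm", "kwargs": {
  "commands": [
    [0.015,0,0,0.0038,0],
    [0.015,0,0,0.0075,0],
    [0.015,0,0,0.0088,0],
    [0.015,0,0,0.0088,0],
    [0.015,0,0,0.0088,0]
  ]
}}

```text
clock: 9.75
eef_pos: [0.5567, 0.1464, 0.1406]
tool_rot: [3.141, -0.0, 1.77]
wrist_force: [-0.3, -0.1, -1.8]
finger_gap: 0.0219
grip_force: 40.0
```

To row units: 0.001 m / 0.8 = 0.0013, 0.0005 m / 0.8 = 0.0006.

Emit:
{"fn": "jog_arm", "kwargs": {
  "commands": [
    [0.015,0,0,0.0006,0],
    [0.015,0,0,0.0013,0],
    [0.015,0,0,0.0013,0],
    [0.015,0,0,0.0013,0]
  ]
}}

```text
clock: 10.25
eef_pos: [0.5567, 0.1464, 0.1395]
tool_rot: [3.142, -0.0, 1.77]
wrist_force: [-0.5, 0.7, -0.9]
finger_gap: 0.0218
grip_force: 40.0
```

Emit:
{"fn": "jog_arm", "kwargs": {
  "commands": [
    [0.015,0,0,0.0006,0],
    [0.015,0,0,0.0013,0],
    [0.015,0,0,0.0013,0],
    [0.015,0,0,0.0013,0]
  ]
}}

```text
clock: 10.75
eef_pos: [0.5567, 0.1463, 0.1386]
tool_rot: [3.142, -0.0, 1.77]
wrist_force: [0.4, -0.1, -0.3]
finger_gap: 0.0218
grip_force: 40.0
```

To row units: 0.001 m / 0.8 = 0.0013, 0.0005 m / 0.8 = 0.0006.

Emit:
{"fn": "jog_arm", "kwargs": {
  "commands": [
    [0.015,0,0,0.0006,0],
    [0.015,0,0,0.0013,0],
    [0.015,0,0,0.0013,0],
    [0.015,0,0,0.0013,0]
  ]
}}

```text
clock: 11.25
eef_pos: [0.5567, 0.1464, 0.1377]
tool_rot: [3.142, -0.0, 1.77]
wrist_force: [-3.0, -0.7, 5.0]
finger_gap: 0.0221
grip_force: 40.0
```

Contact: about 6 N net, so the module's top is near 17 mm and the liner about 8 mm. I draw it forward along the flat part first.

To row units: -0.02 m / 0.8 = -0.025, -0.017 m / 0.8 = -0.0213.

Emit:
{"fn": "jog_arm", "kwargs": {
  "commands": [
    [0.015,0,-0.0025,-0.0001,0],
    [0.015,0,-0.0063,-0.0001,0],
    [0.015,0,-0.01,-0.0001,0],
    [0.015,0,-0.0138,-0.0001,0],
    [0.015,0,-0.0175,-0.0001,0],
    [0.015,0,-0.0213,-0.0001,0],
    [0.015,0,-0.025,-0.0001,0],
    [0.015,0,-0.025,-0.0001,0]
  ]
}}

```text
clock: 12.25
eef_pos: [0.5369, 0.1424, 0.1378]
tool_rot: [-3.142, -0.0, 1.77]
wrist_force: [0.3, -0.1, 3.4]
finger_gap: 0.0217
grip_force: 40.0
```

```bash
cat >> h.py <<'E'
def modfront(z=.013):
    x=cam("wrist");h=cv2.cvtColor(x["bgr"],cv2.COLOR_BGR2HSV);m=cv2.inRange(h,(105,130,40),(125,255,255));m[260:]=0
    n,l,st,ce=cv2.connectedComponentsWithStats(m)
    y=.198;R=np.array([[np.cos(y),-np.sin(y)],[np.sin(y),np.cos(y)]])
    for i in range(1,n):
        if st[i,4]>25:
            a,b,w,hh,A=st[i];print("blue",st[i].tolist(),np.round((plane(x,[(a,b),(a,b+hh),(a+w,b)],z)[:,:2]-[.589,.1525])@R,4).tolist())
E
python3 -c "
from h import *
modfront(.014);print(np.round(get_obs()['wrist_force'],1))"
```

```text
blue [612, 154, 8, 6, 42] [[0.1798, 0.0382], [0.1808, 0.0334], [0.1862, 0.0382]]
blue [352, 193, 11, 4, 39] [[-0.0273, 0.006], [-0.0273, 0.0026], [-0.0183, 0.006]]
blue [341, 207, 49, 14, 245] [[-0.0362, -0.006], [-0.036, -0.0182], [0.0046, -0.006]]
[0.7 0.7 4.5]
```

The module followed the full 20 mm (front now at -36 mm). Continuing.

Emit:
{"fn": "jog_arm", "kwargs": {
  "commands": [
    [0.015,0,-0.0038,0,0],
    [0.015,0,-0.0075,0,0],
    [0.015,0,-0.0113,0,0],
    [0.015,0,-0.015,0,0],
    [0.015,0,-0.0188,0,0],
    [0.015,0,-0.0225,0,0],
    [0.015,0,-0.0263,0,0],
    [0.015,0,-0.0263,0,0]
  ]
}}

```text
clock: 13.3
eef_pos: [0.516, 0.1382, 0.1375]
tool_rot: [-3.141, -0.0, 1.77]
wrist_force: [1.2, 0.0, 3.1]
finger_gap: 0.0215
grip_force: 40.0
```

To row units: -0.008 m / 0.8 = -0.01, -0.006 m / 0.8 = -0.0075.

Emit:
{"fn": "jog_arm", "kwargs": {
  "commands": [
    [0.015,0,-0.0025,0.0003,0],
    [0.015,0,-0.005,0.0005,0],
    [0.015,0,-0.0075,0.0008,0],
    [0.015,0,-0.01,0.001,0],
    [0.015,0,-0.01,0.001,0]
  ]
}}

```text
clock: 13.92
eef_pos: [0.5085, 0.1367, 0.137]
tool_rot: [3.142, -0.0, 1.77]
wrist_force: [1.7, 0.2, 5.2]
finger_gap: 0.0217
grip_force: 40.0
```

To row units: -0.01 m / 0.8 = -0.0125, -0.008 m / 0.8 = -0.01.

Emit:
{"fn": "jog_arm", "kwargs": {
  "commands": [
    [0.015,0,-0.0025,0.0003,0],
    [0.015,0,-0.005,0.0006,0],
    [0.015,0,-0.0075,0.0009,0],
    [0.015,0,-0.01,0.0011,0],
    [0.015,0,-0.0125,0.0014,0],
    [0.015,0,-0.0125,0.0014,0]
  ]
}}

```text
clock: 14.68
eef_pos: [0.4985, 0.1346, 0.1356]
tool_rot: [-3.141, -0.0, 1.77]
wrist_force: [1.2, 0.6, 4.3]
finger_gap: 0.0214
grip_force: 40.0
```

```bash
python3 -c "
from h import *
modfront(.012);print(np.round(get_obs()['wrist_force'],1))"
```

```text
blue [345, 180, 18, 17, 133] [[-0.0725, 0.0168], [-0.0722, 0.0025], [-0.0578, 0.0168]]
blue [343, 194, 87, 30, 469] [[-0.0739, 0.0051], [-0.0735, -0.0209], [-0.0022, 0.0051]]
[1.5 0.5 3.9]
```

To row units: -0.01 m / 0.8 = -0.0125, -0.008 m / 0.8 = -0.01.

Emit:
{"fn": "jog_arm", "kwargs": {
  "commands": [
    [0.015,0,-0.0025,0.0003,0],
    [0.015,0,-0.005,0.0006,0],
    [0.015,0,-0.0075,0.0009,0],
    [0.015,0,-0.01,0.0011,0],
    [0.015,0,-0.0125,0.0014,0],
    [0.015,0,-0.0125,0.0014,0]
  ]
}}

```text
clock: 15.48
eef_pos: [0.4888, 0.1327, 0.1346]
tool_rot: [-3.141, -0.0, 1.77]
wrist_force: [1.6, -0.0, 3.9]
finger_gap: 0.0221
grip_force: 40.0
```

Emit:
{"fn": "jog_arm", "kwargs": {
  "commands": [
    [0.015,0,-0.0025,0.0003,0],
    [0.015,0,-0.005,0.0005,0],
    [0.015,0,-0.0075,0.0006,0],
    [0.015,0,-0.01,0.0009,0],
    [0.015,0,-0.0125,0.0011,0],
    [0.015,0,-0.0125,0.0011,0]
  ]
}}

```text
clock: 16.23
eef_pos: [0.479, 0.1307, 0.1337]
tool_rot: [-3.141, -0.0, 1.77]
wrist_force: [1.3, 0.5, 3.5]
finger_gap: 0.0217
grip_force: 40.0
```

To row units: -0.01 m / 0.8 = -0.0125, -0.008 m / 0.8 = -0.01.

Emit:
{"fn": "jog_arm", "kwargs": {
  "commands": [
    [0.015,0,-0.0025,0.0003,0],
    [0.015,0,-0.005,0.0005,0],
    [0.015,0,-0.0075,0.0008,0],
    [0.015,0,-0.01,0.001,0],
    [0.015,0,-0.0125,0.0013,0],
    [0.015,0,-0.0125,0.0013,0]
  ]
}}

```text
clock: 16.98
eef_pos: [0.469, 0.1287, 0.1326]
tool_rot: [-3.141, -0.0, 1.77]
wrist_force: [0.9, 0.5, 1.9]
finger_gap: 0.0216
grip_force: 40.0
```

To row units: -0.01 m / 0.8 = -0.0125, -0.008 m / 0.8 = -0.01.

Emit:
{"fn": "jog_arm", "kwargs": {
  "commands": [
    [0.015,0,-0.0025,0.0003,0],
    [0.015,0,-0.005,0.0005,0],
    [0.015,0,-0.0075,0.0008,0],
    [0.015,0,-0.01,0.001,0],
    [0.015,0,-0.0125,0.0013,0],
    [0.015,0,-0.0125,0.0013,0]
  ]
}}

```text
clock: 17.73
eef_pos: [0.4592, 0.1267, 0.1315]
tool_rot: [-3.141, -0.0, 1.77]
wrist_force: [-0.3, -0.8, 0.1]
finger_gap: 0.0216
grip_force: 40.0
```

```bash
python3 -c "
from h import *
modfront(.01);print(np.round(get_obs()['wrist_force'],1))"
```

```text
blue [348, 181, 73, 15, 409] [[-0.1103, 0.0163], [-0.1101, 0.0038], [-0.0512, 0.0164]]
blue [344, 190, 85, 32, 422] [[-0.1134, 0.0089], [-0.1129, -0.0185], [-0.0441, 0.0089]]
[-0.8 -0.8  1.1]
```

The force has fallen off, so I lower a little before going on.

To row units: 0.0008 m / 0.8 = 0.001, 0.0005 m / 0.8 = 0.0006.

Emit:
{"fn": "jog_arm", "kwargs": {
  "commands": [
    [0.015,0,0,0.0006,0],
    [0.015,0,0,0.001,0],
    [0.015,0,0,0.001,0]
  ]
}}

```text
clock: 18.15
eef_pos: [0.4593, 0.1267, 0.1309]
tool_rot: [-3.141, -0.0, 1.77]
wrist_force: [-3.2, -1.2, 2.7]
finger_gap: 0.0215
grip_force: 40.0
```

To row units: -0.01 m / 0.8 = -0.0125, -0.008 m / 0.8 = -0.01.

Emit:
{"fn": "jog_arm", "kwargs": {
  "commands": [
    [0.015,0,-0.0025,0.0004,0],
    [0.015,0,-0.005,0.0008,0],
    [0.015,0,-0.0075,0.0011,0],
    [0.015,0,-0.01,0.0015,0],
    [0.015,0,-0.0125,0.0018,0],
    [0.015,0,-0.0125,0.0018,0]
  ]
}}

```text
clock: 18.9
eef_pos: [0.4498, 0.1249, 0.1297]
tool_rot: [3.141, -0.0, 1.77]
wrist_force: [1.4, 1.0, 1.9]
finger_gap: 0.0221
grip_force: 40.0
```

To row units: -0.01 m / 0.8 = -0.0125, 0.0008 m / 0.8 = 0.001.

Emit:
{"fn": "jog_arm", "kwargs": {
  "commands": [
    [0.015,0,-0.0013,0.0004,0],
    [0.015,0,-0.0038,0.0008,0],
    [0.015,0,-0.0063,0.001,0],
    [0.015,0,-0.01,0.0013,0],
    [0.015,0,-0.0125,0.0013,0],
    [0.015,0,-0.0125,0.0013,0]
  ]
}}

```text
clock: 19.65
eef_pos: [0.4403, 0.123, 0.129]
tool_rot: [3.14, -0.0, 1.77]
wrist_force: [4.8, 1.1, 4.5]
finger_gap: 0.0222
grip_force: 40.0
```

```bash
python3 -c "
from h import *
modfront(.009);print(np.round(get_obs()['wrist_force'],1))"
```

```text
blue [348, 182, 81, 39, 786] [[-0.1294, 0.0159], [-0.1287, -0.017], [-0.0641, 0.016]]
[4.  1.  5.4]
```

To row units: -0.014 m / 0.8 = -0.0175, -0.012 m / 0.8 = -0.015.

Emit:
{"fn": "jog_arm", "kwargs": {
  "commands": [
    [0.015,0,-0.0025,0,0],
    [0.015,0,-0.005,0,0],
    [0.015,0,-0.0075,0,0],
    [0.015,0,-0.01,0,0],
    [0.015,0,-0.0125,0,0],
    [0.015,0,-0.015,0,0],
    [0.015,0,-0.0175,0,0],
    [0.015,0,-0.0175,0,0]
  ]
}}

```text
clock: 20.7
eef_pos: [0.4266, 0.1202, 0.1289]
tool_rot: [3.14, -0.0, 1.77]
wrist_force: [4.3, 1.3, 5.2]
finger_gap: 0.0216
grip_force: 40.0
```

```bash
python3 -c "
from h import *
modfront(.009);print(np.round(get_obs()['wrist_force'],1))"
```

```text
blue [350, 182, 79, 39, 766] [[-0.1418, 0.0159], [-0.1411, -0.017], [-0.0781, 0.016]]
[3.7 0.5 5.4]
```

The module is following with no slip (rear end at about -77 mm). Another 10 mm, then I lift straight up.

To row units: -0.126 m / 0.8 = -0.1575, -0.09 m / 0.8 = -0.1125.

Emit:
{"fn": "jog_arm", "kwargs": {
  "commands": [
    [0.015,0,-0.0025,0,0],
    [0.015,0,-0.005,0,0],
    [0.015,0,-0.0075,0,0],
    [0.015,0,-0.01,0,0],
    [0.015,0,-0.0125,0,0],
    [0.015,0,-0.0125,0,0],
    [0.015,0,-0.0125,0,0],
    [0.015,0,-0.0125,-0.0025,0],
    [0.015,0,-0.0125,-0.0063,0],
    [0.015,0,-0.0125,-0.025,0],
    [0.015,0,-0.0125,-0.0625,0],
    [0.015,0,-0.0125,-0.1125,0],
    [0.015,0,-0.0125,-0.1575,0],
    [0.015,0,-0.0125,-0.1575,0],
    [0.015,0,-0.0125,-0.1575,0]
  ]
}}

```text
clock: 22.62
eef_pos: [0.4159, 0.1179, 0.2541]
tool_rot: [-3.141, 0.0, 1.77]
wrist_force: [0.4, -0.3, -2.1]
finger_gap: 0.0216
grip_force: 40.0
```

```bash
python3 -c "
from h import *
modfront(.009);o=get_obs();print(np.round(o['wrist_force'],1),o['eef_pos'],o['tool_rot'])
x=cam('wrist','pics/wrist6.png');s=cam('scene','pics/scene6.png')
out=np.zeros((590,640,3),np.uint8);out[:260]=x['bgr'][:260];out[270:590]=cv2.resize(s['bgr'][155:275,230:470],(640,320));cv2.imwrite('pics/comb6.png',out)
T=[.4996,-.2489,.2554]
print(np.round(tool([T],o),4))
"
```

```text
blue [343, 162, 48, 25, 185] [[-0.1507, 0.0142], [-0.1501, -0.0156], [-0.0948, 0.0142]]
[-0.3  0.5 -1.3] [0.41580606 0.11780755 0.25369761] [-3.13976490e+00  3.98450137e-04  1.76983281e+00]
[[-0.376   0.0096 -0.0016]]
```

View pics/comb6.png

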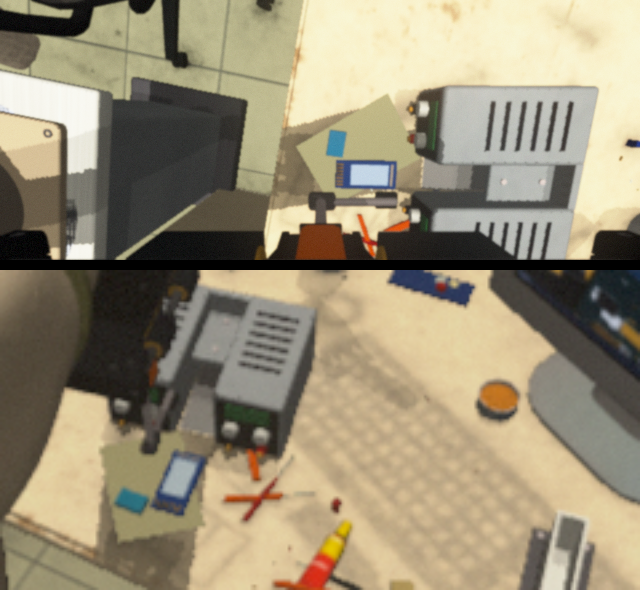

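The module lies in front of the supply, clear of the gap: wrist view (335,161)-(397,188), housing front at about (425,160). I'll measure it.

```bash
python3 -c "
from h import *
x=cam('wrist');y=.198;R=np.array([[np.cos(y),-np.sin(y)],[np.sin(y),np.cos(y)]])
print(np.round((plane(x,[(335,161),(335,188),(397,188),(397,161)],.009)[:,:2]-[.589,.1525])@R,4))"
```

```text
[[-0.1603  0.0153]
 [-0.16   -0.0168]
 [-0.0864 -0.0167]
 [-0.0883  0.0154]]
```

The rear end is 17 mm in front of the housings, flat and square. Now I return the rod to the stand.

To row units: -0.376 m / 0.8 = -0.47, -0.37 m / 0.8 = -0.4625, 0.049 rad / 2 = 0.0245.

Emit:
{"fn": "jog_arm", "kwargs": {
  "commands": [
    [0.015,-0.05,0,-0.0025,0],
    [0.015,-0.1,0,-0.0025,0.01],
    [0.015,-0.1625,0.0025,-0.0025,0.0245],
    [0.015,-0.225,0.005,-0.0025,0.0245],
    [0.015,-0.2875,0.0075,-0.0025,0.0245],
    [0.015,-0.35,0.01,-0.0025,0.0245],
    [0.015,-0.4,0.0113,-0.0025,0.0245],
    [0.015,-0.4375,0.0125,-0.0025,0.0245],
    [0.015,-0.4625,0.0125,-0.0025,0.0245],
    [0.015,-0.47,0.0125,-0.0025,0.0245],
    [0.015,-0.47,0.0125,-0.0025,0.0245],
    [0.015,-0.47,0.0125,-0.0025,0.0245],
    [0.015,-0.47,0.0125,-0.0025,0.0245]
  ]
}}

```text
clock: 24.45
eef_pos: [0.5008, -0.2477, 0.2566]
tool_rot: [3.141, -0.001, 1.722]
wrist_force: [0.7, -0.9, -0.9]
finger_gap: 0.0214
grip_force: 40.0
```

```bash
python3 -c "
from h import *
o=get_obs();print(np.round(o['wrist_force'],1),o['eef_pos'],o['tool_rot'])
print(np.round(tool([[.4996,-.2489,.1265]],o),4))
x=cam('wrist','pics/wrist7.png')
print(proj(x,[(.4996+.9896*.062,-.2489+.144*.062,.1335),(.4996,-.2489,.1335)]))
cv2.imwrite('pics/w7.png',cv2.resize(x['bgr'][120:270,250:450],(800,600)))
"
```

```text
[ 0.7 -0.9 -0.9] [ 0.50075067 -0.24769935  0.25657732] [ 3.14123465e+00 -5.08414534e-04  1.72197079e+00]
[[-0.0011 -0.0014  0.1301]]
[[393.93686884 201.48448045]
 [319.01108374 201.02679658]]
```

View pics/w7.png

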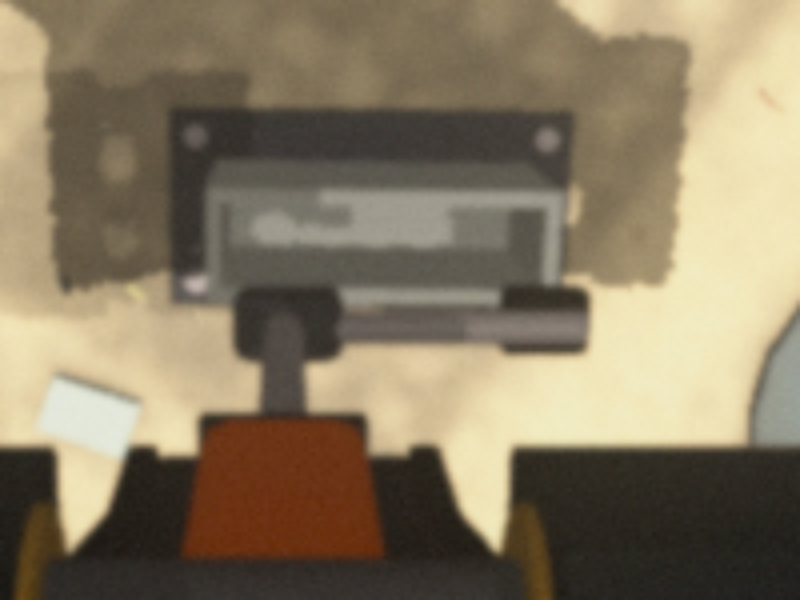

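The foot is level and parallel to the empty stand: heel at (235-340,320), toe at 588 in the crop. The stand's opening spans 207-565, shifted only by the height difference. I lower with a check part-way.

To row units: 0.08 m / 0.8 = 0.1, 0.07 m / 0.8 = 0.0875.

Emit:
{"fn": "jog_arm", "kwargs": {
  "commands": [
    [0.015,-0.0013,-0.0013,0.025,0],
    [0.015,-0.0013,-0.0013,0.05,0],
    [0.015,-0.0013,-0.0013,0.0688,0],
    [0.015,-0.0013,-0.0013,0.0813,0],
    [0.015,-0.0013,-0.0013,0.0875,0],
    [0.015,-0.0013,-0.0013,0.0938,0],
    [0.015,-0.0013,-0.0013,0.1,0],
    [0.015,-0.0013,-0.0013,0.1,0]
  ]
}}

```text
clock: 25.5
eef_pos: [0.4997, -0.2496, 0.1763]
tool_rot: [-3.141, -0.0, 1.721]
wrist_force: [-0.1, 0.3, -1.3]
finger_gap: 0.022
grip_force: 40.0
```

To row units: 0.05 m / 0.8 = 0.0625, 0.049 m / 0.8 = 0.0613.

Emit:
{"fn": "jog_arm", "kwargs": {
  "commands": [
    [0.015,0,0,0.0188,0],
    [0.015,0,0,0.0375,0],
    [0.015,0,0,0.05,0],
    [0.015,0,0,0.0563,0],
    [0.015,0,0,0.0613,0],
    [0.015,0,0,0.0625,0],
    [0.015,0,0,0.0625,0]
  ]
}}

```text
clock: 26.38
eef_pos: [0.4999, -0.2497, 0.1267]
tool_rot: [3.141, -0.0, 1.721]
wrist_force: [-0.0, -0.2, -0.6]
finger_gap: 0.0218
grip_force: 40.0
```

To row units: 0.0013 m / 0.8 = 0.0016, 0.0007 m / 0.8 = 0.0009.

Emit:
{"fn": "jog_arm", "kwargs": {
  "commands": [
    [0.015,0,0,0.0009,0],
    [0.015,0,0,0.0016,0],
    [0.015,0,0,0.0016,0]
  ]
}}

```text
clock: 26.75
eef_pos: [0.4999, -0.2497, 0.1254]
tool_rot: [3.141, -0.0, 1.721]
wrist_force: [0.3, 0.4, 1.2]
finger_gap: 0.0218
grip_force: 40.0
```

To row units: -0.15 m / 0.8 = -0.1875, -0.11 m / 0.8 = -0.1375.

Emit:
{"fn": "jog_arm", "kwargs": {
  "commands": [
    [0.028,0,0,0,0],
    [0.04,0,0,0,0],
    [0.06,0,0,0,0],
    [0.087,0,0,0,0],
    [0.087,0,0,0,0],
    [0.087,0,0,0,0],
    [0.087,0,0,0,0],
    [0.087,0,0,-0.025,0],
    [0.087,0,0,-0.075,0],
    [0.087,0,0,-0.1375,0],
    [0.087,0,0,-0.1875,0],
    [0.087,0,0,-0.1875,0],
    [0.087,0,0,-0.1875,0]
  ]
}}

```text
clock: 28.38
eef_pos: [0.4996, -0.2494, 0.2745]
tool_rot: [-3.141, -0.001, 1.721]
wrist_force: [0.2, 0.2, -1.2]
finger_gap: 0.0866
grip_force: 0.0
```

```bash
python3 -c "
from h import *
o=get_obs();print(o['clock'],np.round(o['wrist_force'],1),o['eef_pos'],o['finger_gap'])
x=cam('wrist','pics/wrist8.png');s=cam('scene','pics/scene8.png')
out=np.zeros((600,640,3),np.uint8);out[:260]=x['bgr'][:260];out[270:590]=cv2.resize(s['bgr'][145:305,200:520],(640,320));cv2.imwrite('pics/comb8.png',out)
"
```

```text
28.375 [ 0.2  0.2 -1.2] [ 0.49958269 -0.24941409  0.27449042] 0.08663333348388991
```

View pics/comb8.png

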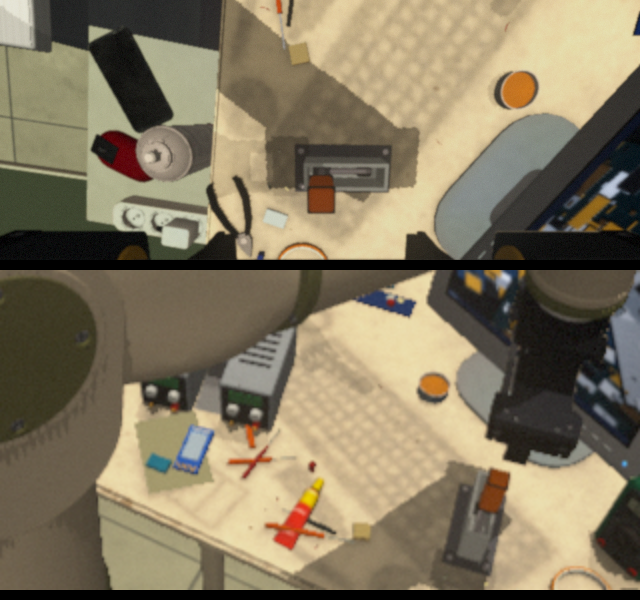

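The rod stands upright in its stand, with the grip at wrist (320,195) and the foot to the right as before. The module lies in front of the supply at about (195,448) in the lower panel. The tin and glue tube haven't moved, and the gripper is clear.

```bash
python3 -c "
from station import sign_off
print(sign_off())"
```

```text
the job is handed in; nothing more can be done
None
```

I drew the module out with light presses (about 6 N at most in the readings); it lies flat about 17 mm in front of the supply, the rod is upright in its stand the same way round, and the job was handed in at about 28 s; the solder reel was out of view in the last pictures, but the arm stayed well clear of it.

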